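# Lock a lamp cartridge into its bayonet socket

### The arm

A 6-joint arm with a two-finger parallel gripper is mounted at the origin on a cart in front of the work surface, level with it; the furniture and walls round the work are solid. World frame = base frame: x ahead of the robot, y to its left, z up, the work surface at z = 0. Lengths are in m, angles in rad, forces in N, time in s.
With the tool pointing down it reaches from about 0.375 to 0.9 m from the base axis. Payload 3.1 kg.
Tool frame: the origin (TCP) lies at the very end of the fingers, on their centre line; the grasp point (between the pads) lies grasp_offset behind it (grasp_offset is the distance from the TCP to the grasp point, in m); x points along the fingers, y is the direction in which the jaws open and shut, and the axes are right-handed (so a half turn about x gives the same grasp; the last joint's range is limited). The gripper opens to 87 mm and grips with 3 to 60 N. Pads are 19 mm wide; open, the fingers measure 117 mm over their backs; the gripper's body (75 mm by 190 mm) begins 51 mm behind the grasp point.
Start: joints at [-0.178, 0.527, 1.433, -0, 1.181, -0.178], TCP at [0.625, 0, 0.223] pointing down, gripper open.
Joint ranges: [-3.08, 3.08], [-0.75, 2.2], [0.22, 2.44], [-1.43, 4.57], [0, 2.65], [-2.85, 2.85]. Speed limits (rad/s): [2.79, 2.79, 3.14, 3.14, 3.14, 3.14].

### API

Orientations are given as a rotation vector (axis times angle).
In Python, from bench import move_pose, servo_line, goto_joints, command_gripper, wait, inverse_kinematics, sense, read_camera, PlanningError, close_job, grasp_offset gives the robot as it stands. Calls block until the motion is done:
- move_pose(position, orientation): joint-space move of the TCP to a pose.
- servo_line(position, orientation=None, vel=0.15): straight line of the TCP; orientation=None keeps the orientation; vel is the mean speed in m/s.
- goto_joints(angles): joint-space move.
- command_gripper(opening, effort=None): finger opening in m; effort is the grip in N (None keeps the last); returns when the fingers have stopped.
- wait(seconds).
- inverse_kinematics(position, orientation): joint angles nearest the present ones, or None.
- sense(): the state.
- read_camera(name): name is "scene" or "side" or "wrist"; returns a dict with "img" (420x560x3 uint8, red, green, blue), "fov_y" (degrees; the focal length in pixels is half the picture's height over the tangent of half this angle, whatever the lens; pixels are square), "cx", "cy" (the principal point, pixels), "world_to_cam" (4x4, takes a point from world to camera coordinates). Camera axes: x right, y down, z forward; pixel columns grow to the right and rows downward; lengths in m; the calibration is good to about 2 mm. A picture is of the moment at which its call begins. There is no depth.
A pose or a line that the arm cannot do raises PlanningError and nothing moves.
- close_job(): hands the job in, once; it reports no verdict.
The state is a dict: "time_s": time; "joint_pos": joint angles; "joint_velocities": joint speeds; "tau": joint torques, N m; "eef_pos": TCP position; "eef_rot": TCP orientation; "wrist_force": force on the tool from outside, world axes, zero at the start; "wrist_torque": the same for the moment, N m; "width": finger opening in m.
Only numpy, scipy, OpenCV 4.12 (cv2) and the standard library are available. Lean on these libraries where they do the work, as an engineer would, in place of code of your own. Each camera call takes 0.05 s, during which the arm holds its last target.

### The job

Pick up the lamp cartridge and fit it in the socket of the lamp block: let its two lugs drop into the slots, push it in against the spring, twist it clockwise (seen from above) as far as the notches, and let the spring lift it so that it is locked, upright and released. Press gently: feel for the slots and never ram it down or wrench it round. Leave the two small vials and the roll of tape where they are.

Things in the scene. Friction and masses are not known exactly. Their poses are not given: they have to be found in the camera images.
- lamp_mid (a point): Lamp cartridge, 84 mm tall, 0.12 kg, upright on the worktop; this point is on its axis half-way up, 42 mm above its foot; z runs up the cartridge. Metal barrel 30 mm in diameter up to 40 mm above the foot (tapered to 23 mm over the lowest 5 mm), black flange 40 mm in diameter from 40 to 46 mm, orange grip bar above. Half a turn about z gives the same shape.
- lamp_grip (a point): Where to pinch the lamp cartridge: in its orange grip bar, on the axis, 70 mm above its foot. The bar reaches from 46 to 84 mm above the foot, is 36 mm long along x (in line with the lugs) and 16 mm thick along y: pinch across y.
- lamp_lugs (a point): Middle of the two brass lugs of the cartridge, on its axis, 17 mm above its foot. They stand out on the +x and -x sides of the barrel, 8 mm wide, from 14 to 20 mm above the foot, their ends 22 mm from the axis.
- lamp_block: Grey finned lamp block, fixed: foot plate 110 x 110 x 6 mm, body 90 mm wide, 38 mm high, on top a metal bayonet ring 64 mm in diameter. Origin on the worktop under the socket's middle, z up, black connector at +x. The ring is clamped at an unmeasured bearing: its two slots (white bars) lie along the block's x axis turned by -0.7 to +0.7 rad about z and must be seen or felt for.
- socket_mouth (a point): Centre of the socket's mouth, at the ring's top, 50 mm above the worktop; axes as the block's. Bore 32.4 mm in diameter. Two opposite slots, 38 degrees wide, reach 24.5 mm from the axis; the lugs have 5 degrees of play each way in them. Lugs resting on the ring: cartridge foot 14 mm below this point. Lugs in the slots: the foot meets the spring contact 20 mm below it.
- ring_underside (a point): On the socket's axis, 12 mm below the mouth, at the ring's underside. The lugs are clear under it with the foot 32 to 38 mm below the mouth (38: spring at its stop). Turned 60 degrees clockwise (seen from above; red bars) from the slots they are under the notches, with 8 degrees of play each way, then an end stop. Another stop bars the wrong way.
- notch_roof (a point): On the socket's axis, 6 mm below the mouth, at the roof of the two notches (6 mm deep, cut upward into the ring's underside). Locked: the spring holds the lugs' tops against this roof, cartridge foot 26 mm below the mouth. Not locked, the foot stays 32 mm below (under plain ring) or comes up to 20 mm below (in the slots).
- contact (a joint): Spring contact in the socket: 0 up, grows to 0.018 m as it is pressed down; 3 N at 0 and 0.3 N more for each mm (8.4 N at 0.018). It reads about 0.006 when the cartridge is locked.
- sample_vial: Small clear vial with blue cap, 16 mm in diameter, 34 mm tall, standing; origin under its foot; leave alone.
- brown_vial: Small brown vial with blue cap, 16 mm in diameter, 34 mm tall, standing; origin under its foot; leave alone.
- tape_roll: Roll of blue tape lying flat, 54 mm in diameter, 12 mm high; origin under its middle; leave alone.
Things that resemble listed ones, but are neither listed nor needed, are in the scene too. What is shaped like the part that bears lamp_mid but pink is not meant.

How it is judged:
By the outcome, as a careful person would: the job done as asked, in the order asked, and still so for the second after the job is handed in, with the robot touching nothing.
It also fails if it takes over 61 s, if anything falls off the work surface, if the arm or the gripper's body presses on something with over 40 N, if the wrist force passes 120 N, or if a joint passes its speed limit or range.

## Working session

There is one attempt and no reset: what is moved stays moved. The work goes in short steps, each a Python script; the robot and the scene stay as the last script left them, time stands still between calls to the robot, and variables do not carry over. Pictures are saved under pics/ and viewed, and the job is handed in when it is done.

```bash
mkdir -p pics; ls
cat > h.py <<'E'
import numpy as np, cv2
from bench import *
def snap(n,f):
    c=read_camera(n); cv2.imwrite(f'pics/{f}.png',c['img'][:,:,::-1]); np.savez(f'pics/{f}.npz',**c); return c
def ray(c,u,v):
    h=c['img'].shape[0]; f=h/2/np.tan(np.radians(float(c['fov_y']))/2)
    T=np.array(c['world_to_cam']); R=T[:3,:3]; o=-R.T@T[:3,3]
    d=R.T@np.array([(u-c['cx'])/f,(v-c['cy'])/f,1]); return o,d
def atz(c,u,v,z):
    o,d=ray(c,u,v); return o+d*(z-o[2])/d[2]
def proj(c,p):
    h=c['img'].shape[0]; f=h/2/np.tan(np.radians(float(c['fov_y']))/2)
    T=np.array(c['world_to_cam']); q=T[:3,:3]@np.array(p)+T[:3,3]; return np.array([f*q[0]/q[2]+c['cx'],f*q[1]/q[2]+c['cy']])
def crop(f,x0,y0,x1,y1,s):
    i=cv2.imread(f'pics/{f}.png')[y0:y1,x0:x1]; cv2.imwrite(f'pics/{f}_c{x0}_{y0}.png',cv2.resize(i,None,fx=s,fy=s,interpolation=cv2.INTER_CUBIC))
E
python3 - <<'E'
from h import *
for n in ('scene','side','wrist'):
    c=snap(n,n+'0'); print(n,c['fov_y'],c['cx'],c['cy'],ray(c,280,210))
s=sense(); print(s); print(grasp_offset)
E
```

```text
pics
scene 47.49326875451182 279.4711700128661 205.73859194968793 (array([ 0.20426072, -0.58760263,  0.79626492]), array([ 0.32621016,  0.62154195, -0.71228749]))
side 46.63586265790287 276.14994775601616 208.67560140347618 (array([0.46200569, 0.97979795, 0.82094316]), array([ 0.04503046, -0.78265889, -0.62087613]))
wrist 59.846918913034486 284.130755295603 204.5742756202157 (array([0.62402846, 0.08155194, 0.38387057]), array([-0.01262697, -0.30762632, -0.95160703]))
{'time_s': 0.15, 'joint_pos': array([-1.78497509e-01,  5.28257530e-01,  1.43359380e+00, -1.78806504e-05,
        1.18140353e+00, -1.78524666e-01]), 'joint_velocities': array([-0.00040551, -0.00213533, -0.00272116,  0.0013688 , -0.00092396,
        0.00063044]), 'tau': array([ 9.14956272e-04, -4.40429199e+01, -1.76841742e+01,  6.33679633e-02,
        5.52540855e-02, -1.06930895e-04]), 'eef_pos': array([6.24443999e-01, 1.26198860e-04, 2.21797931e-01]), 'eef_rot': array([ 1.2086047 ,  1.21062774, -1.21024938]), 'wrist_force': array([ 0.14910582,  0.25592571, -1.1639992 ]), 'wrist_torque': array([-0.00462941, -0.00018307,  0.04009346]), 'width': 0.08716509951707194}
0.0187
```

View pics/scene0.png

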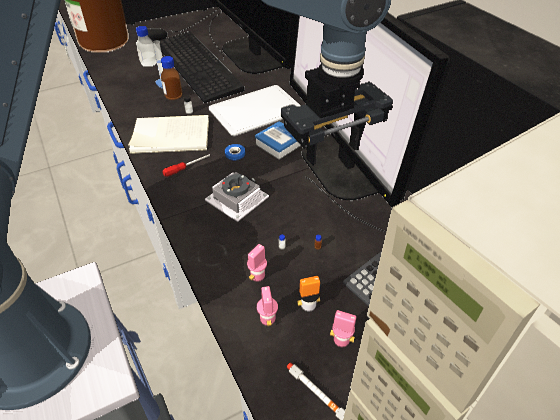

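View pics/side0.png

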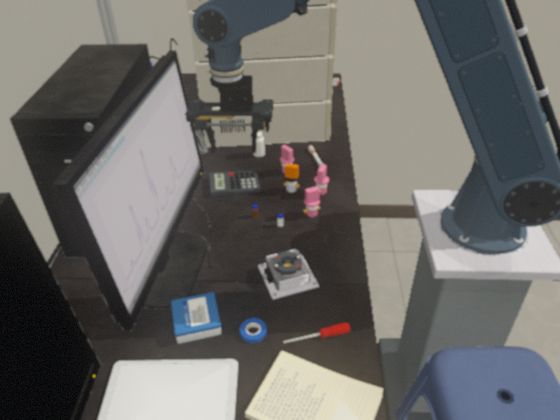

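View pics/wrist0.png

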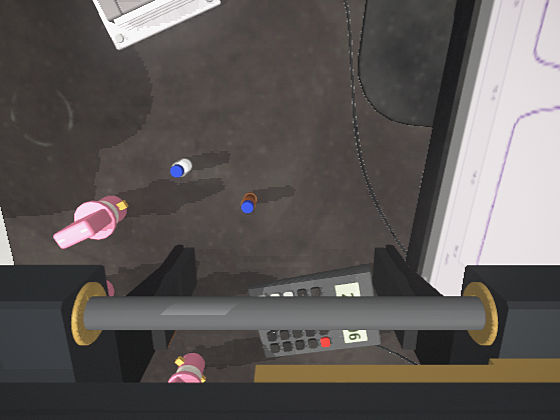

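The candidate cartridges in the scene view are the orange one at (309,293) and three pink look-alikes at (257,263), (267,306) and (343,328). I choose the orange one and will check it in a crop.

Run:
```python
from h import *
crop('scene0',270,255,350,335,9)
crop('side0',255,130,335,210,9)
crop('scene0',195,160,280,225,9)
crop('side0',245,235,330,305,9)
```

```text
(no output)
```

View pics/scene0_c270_255.png

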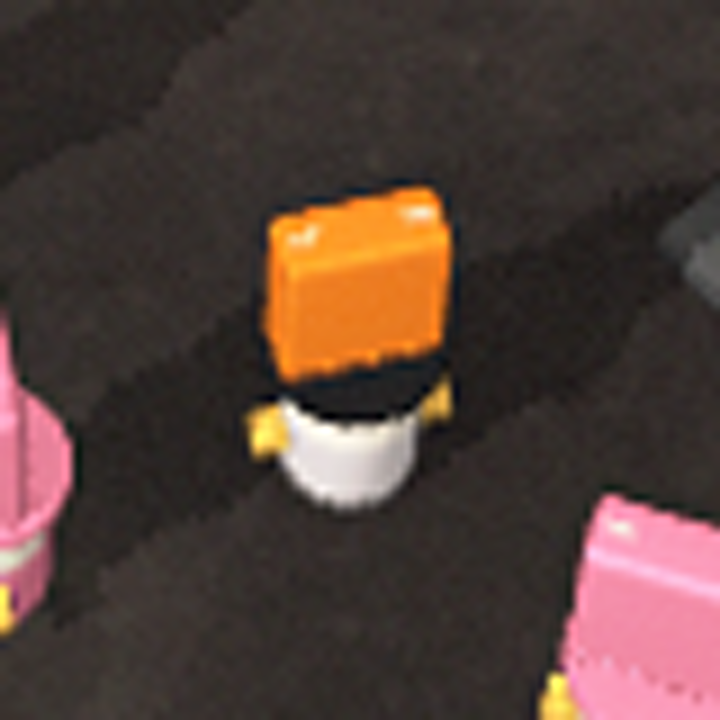

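View pics/side0_c255_130.png

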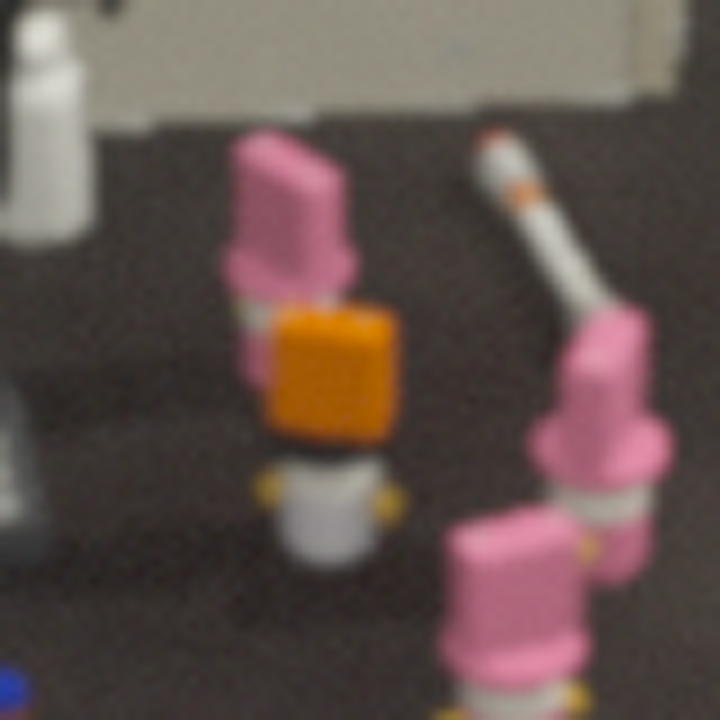

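View pics/scene0_c195_160.png

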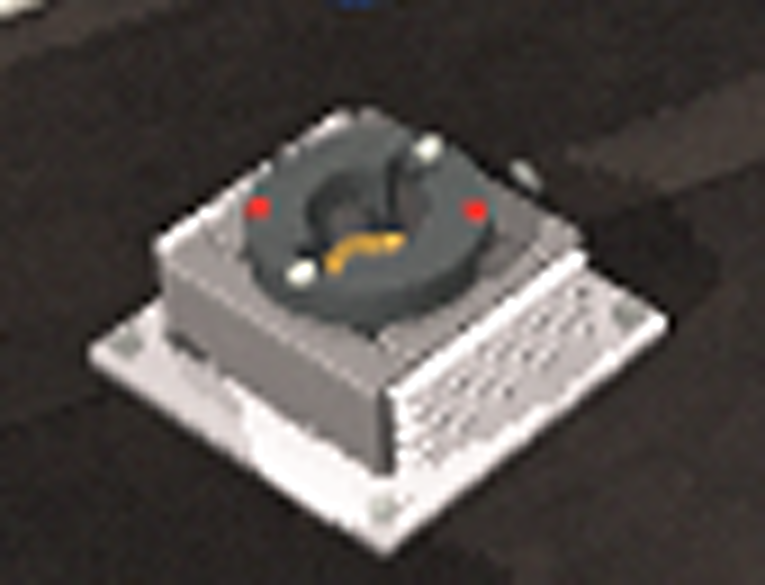

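View pics/side0_c245_235.png

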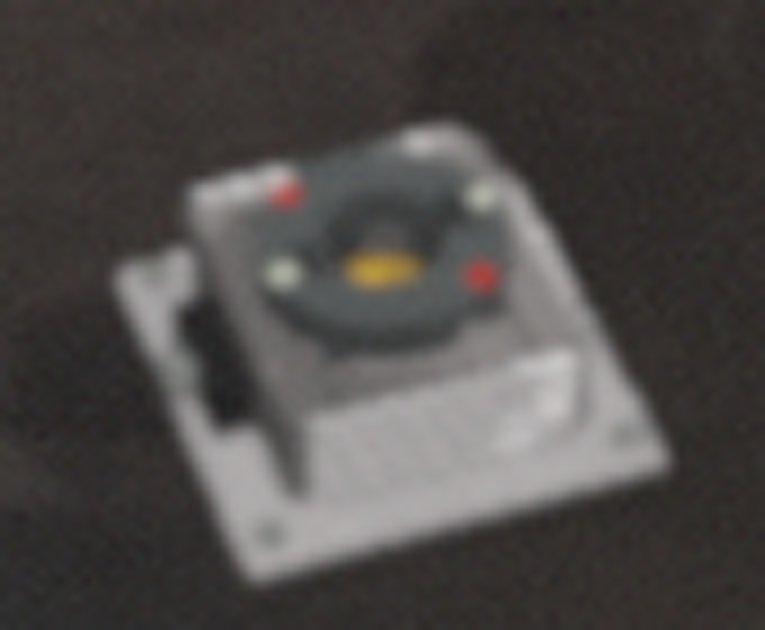

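The crops confirm it: the orange grip, black flange, metal barrel and brass lugs are at scene (309,293) and side (291,176). The ring's white slot bars and red notch bars show in both views. Now the positions.

Run:
```python
from h import *
C={n:dict(np.load(f'pics/{n}0.npz')) for n in('scene','side')}
def P(n,x0,y0,pts,z):
    return [np.round(atz(C[n],x0+(x+.5)/9-.5,y0+(y+.5)/9-.5,z),4) for x,y in pts]
for t,(n,x,y,pts,z) in {'ringS':('scene',195,160,[(428,150),(302,272),(258,208),(476,211)],.05),
 'ringD':('side',245,235,[(284,273),(484,196),(288,194),(482,276)],.05),
 'plateS':('scene',195,160,[(92,352),(388,552),(668,322)],.006),
 'plateD':('side',245,235,[(115,270),(255,582),(672,465)],.006),
 'lugsS':('scene',270,255,[(264,434),(438,400)],.017),'lugsD':('side',255,130,[(270,488),(388,503)],.017),
 'topS':('scene',270,255,[(270,222),(432,188),(450,240),(290,262)],.084),
 'topD':('side',255,130,[(283,310),(393,308)],.084)}.items():
    r=P(n,x,y,pts,z); print(t,*r,'mean',np.mean(r,0))
```

```text
ringS [0.5193 0.2046 0.05  ] [0.4714 0.177  0.05  ] [0.471  0.2047 0.05  ] [0.5203 0.1771 0.05  ] mean [0.4955  0.19085 0.05   ]
ringD [0.5181 0.2052 0.05  ] [0.4689 0.1765 0.05  ] [0.5184 0.177  0.05  ] [0.469  0.2049 0.05  ] mean [0.4936 0.1909 0.05  ]
plateS [0.4256 0.2196 0.006 ] [0.465  0.1164 0.006 ] [0.5655 0.1583 0.006 ] mean [0.48536667 0.16476667 0.006     ]
plateD [0.5657 0.1611 0.006 ] [0.5231 0.267  0.006 ] [0.4212 0.2258 0.006 ] mean [0.50333333 0.21796667 0.006     ]
lugsS [ 0.4763 -0.1458  0.017 ] [ 0.5136 -0.1558  0.017 ] mean [ 0.49495 -0.1508   0.017  ]
lugsD [ 0.5125 -0.1542  0.017 ] [ 0.4751 -0.1467  0.017 ] mean [ 0.4938  -0.15045  0.017  ]
topS [ 0.479  -0.1402  0.084 ] [ 0.5125 -0.1483  0.084 ] [ 0.509  -0.1612  0.084 ] [ 0.4777 -0.1507  0.084 ] mean [ 0.49455 -0.1501   0.084  ]
topD [ 0.5077 -0.1542  0.084 ] [ 0.474  -0.1558  0.084 ] mean [ 0.49085 -0.155    0.084  ]
```

```bash
cat >> h.py <<'E'
from scipy.spatial.transform import Rotation as Ro
def rv(yaw):
    # tool x down, tool y at yaw (rad) in world
    x=np.array([0,0,-1.]); y=np.array([np.cos(yaw),np.sin(yaw),0]); return Ro.from_matrix(np.c_[x,y,np.cross(x,y)]).as_rotvec()
def st():
    s=sense(); R=Ro.from_rotvec(s['eef_rot']).as_matrix()
    print('t%.2f'%s['time_s'],'p',np.round(s['eef_pos'],4),'yaw %.2f'%np.degrees(np.arctan2(R[1,1],R[0,1])),'tilt',np.round(R[:2,0],3),'F',np.round(s['wrist_force'],2),'M',np.round(s['wrist_torque'],3),'w %.4f'%s['width']); return s
E
python3 - <<'E'
from h import *
s=st(); print(np.round(Ro.from_rotvec(s['eef_rot']).as_matrix(),3))
r=np.radians
for nm,p in (('pick',[.4944,-.1507,.15]),('ins',[.4945,.191,.15])):
  for d in ((77,-103) if nm=='pick' else (120,60,-60,-120)):
    q=inverse_kinematics(p,rv(r(d))); print(nm,d,None if q is None else np.round(q,2))
c=dict(np.load('pics/scene0.npz'))
for u,v in ((267,322),(259,278),(342,344),(372,318),(352,419),(282,247),(318,247),(235,153)): print(u,v,np.round(atz(c,u,v,0),3))
d=dict(np.load('pics/side0.npz'))
for u,v in ((265,147),(330,143)): print(np.round(atz(d,u,v,0),3))
E
```

```text
t0.15 p [6.244e-01 1.000e-04 2.218e-01] yaw 0.00 tilt [-0.002  0.   ] F [ 0.15  0.26 -1.16] M [-0.005 -0.     0.04 ] w 0.0872
[[-0.002  1.     0.   ]
 [ 0.     0.    -1.   ]
 [-1.    -0.002 -0.   ]]
pick 77 [-0.51  0.49  1.77 -0.    0.88 -1.86]
pick -103 [-0.51  0.49  1.77 -0.    0.88  1.29]
ins 120 [ 0.16  0.5   1.74 -0.    0.9  -1.94]
ins 60 [ 0.16  0.5   1.74 -0.    0.9  -0.89]
ins -60 [ 0.16  0.5   1.74 -0.    0.9   1.2 ]
ins -120 [0.16 0.5  1.74 0.   0.9  2.25]
267 322 [ 0.408 -0.145  0.   ]
259 278 [ 0.439 -0.046  0.   ]
342 344 [ 0.508 -0.25   0.   ]
372 318 [ 0.589 -0.231  0.   ]
352 419 [ 0.449 -0.371  0.   ]
282 247 [0.52  0.005 0.   ]
318 247 [ 0.589 -0.031 -0.   ]
235 153 [0.563 0.352 0.   ]
[ 0.585 -0.383  0.   ]
[ 0.373 -0.411  0.   ]
```

Run:
```python
from h import *
c=dict(np.load('pics/wrist0.npz'))
for z in (.05,.084): print([np.round(atz(c,280,v,z),3) for v in (20,130,230)])
move_pose([.495,.191-.11,.222],rv(0)); st()
snap('wrist','w1')
# view cartridge
move_pose([.4944,-.1507-.11,.222],rv(0)) if False else None
y=np.radians(77); d=np.array([np.cos(y+np.pi/2),np.sin(y+np.pi/2)])
p=np.array([.4944,-.1507])-.10*d
move_pose([p[0],p[1],.222],rv(y)); st()
snap('wrist','w2')
```

```text
[array([0.62 , 0.139, 0.05 ]), array([0.62 , 0.049, 0.05 ]), array([ 0.62 , -0.047,  0.05 ])]
[array([0.621, 0.133, 0.084]), array([0.62 , 0.053, 0.084]), array([ 0.62 , -0.034,  0.084])]
t0.81 p [0.496  0.081  0.2225] yaw 0.04 tilt [ 0.003 -0.   ] F [ 1.19 -0.1  -0.19] M [-0.002 -0.042 -0.027] w 0.0868
t2.40 p [ 0.5919 -0.1731  0.2217] yaw 76.97 tilt [-0.  0.] F [-0.15 -0.25 -0.18] M [ 0.131 -0.039  0.005] w 0.0870
```

View pics/w1.png

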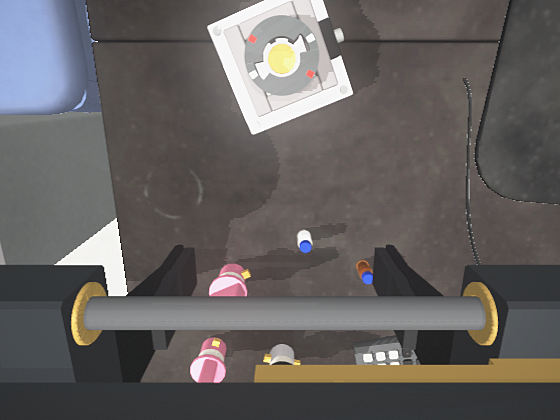

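View pics/w2.png

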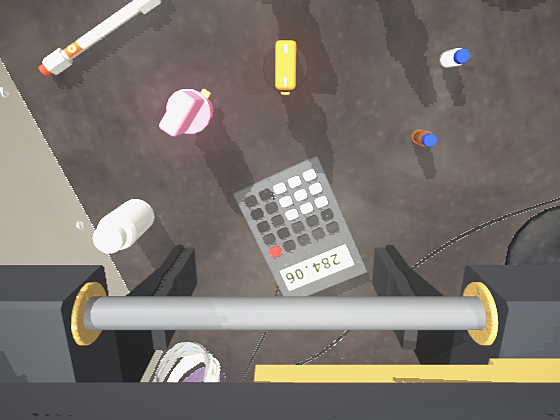

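Run:
```python
from h import *
crop('w1',230,10,335,100,7); crop('w2',245,25,330,105,9)
```

```text
(no output)
```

View pics/w1_c230_10.png

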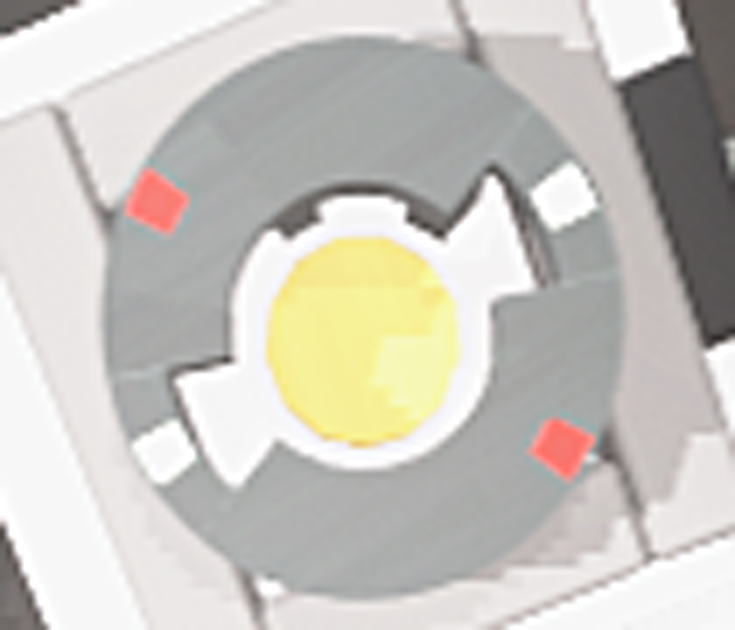

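View pics/w2_c245_25.png

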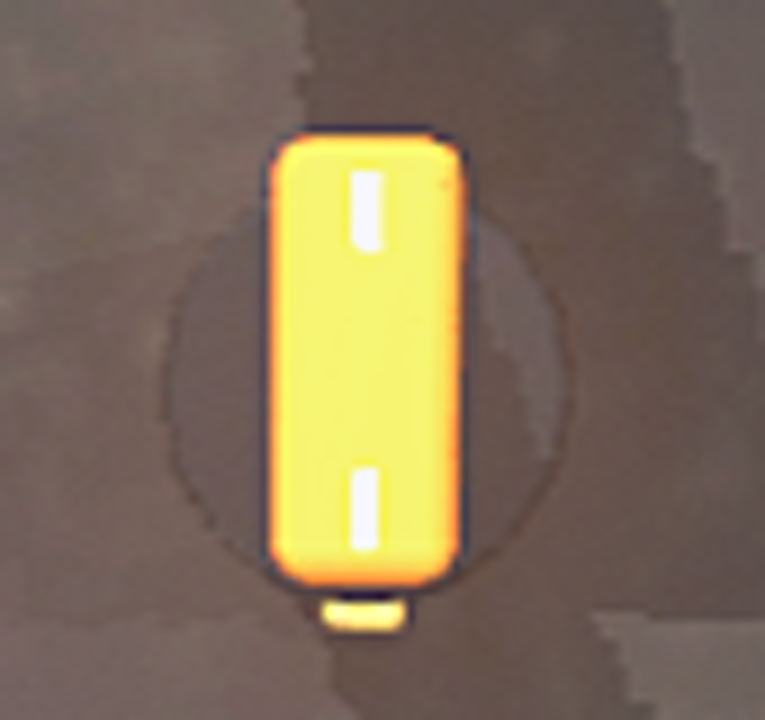

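The wrist crops show the ring's white bars at crop (563,196) and (164,454) and the red ones at (157,203) and (562,447). The bar-top marks are at crop (368,210) and (365,508).

Run:
```python
from h import *
def A(f,x0,y0,s,pts,z):
    c=dict(np.load(f'pics/{f}.npz')); return np.array([atz(c,x0+(x+.5)/s-.5,y0+(y+.5)/s-.5,z) for x,y in pts])
r=A('w1',230,10,7,[(563,196),(164,454),(157,203),(562,447)],.05); print(r.round(4),r.mean(0))
w=r[0]-r[1]; print('slot',np.degrees(np.arctan2(w[1],w[0]))); w=r[3]-r[2]; print('notch',np.degrees(np.arctan2(w[1],w[0])))
b=A('w2',245,25,9,[(368,210),(365,508)],.084); print(b.round(4),b.mean(0)); w=b[0]-b[1]; print('bar',np.degrees(np.arctan2(w[1],w[0])))
b=A('w2',245,25,9,[(367,135),(365,572)],.083);print(b.round(4),b.mean(0))
f=A('w2',245,25,9,[(165,387),(575,387)],.046);print(f,f.mean(0))
l=A('w2',245,25,9,[(364,632)],.020);print(l)
```

```text
[[0.5176 0.2066 0.05  ]
 [0.4689 0.1773 0.05  ]
 [0.4688 0.2057 0.05  ]
 [0.5181 0.1781 0.05  ]] [0.4933628  0.19192282 0.05      ]
slot 31.0422613269256
notch -29.231336391601378
[[ 0.4811 -0.146   0.084 ]
 [ 0.5043 -0.1515  0.084 ]] [ 0.49270536 -0.14874862  0.084     ]
bar 166.4211596584434
[[ 0.4753 -0.1447  0.083 ]
 [ 0.5094 -0.1527  0.083 ]] [ 0.49236773 -0.14871071  0.083     ]
[[ 0.48815243 -0.16749822  0.046     ]
 [ 0.49706287 -0.12893889  0.046     ]] [ 0.49260765 -0.14821855  0.046     ]
[[ 0.51472154 -0.15382075  0.02      ]]
```

Run:
```python
from h import *
y=np.radians(76.5); p=[.4933,-.1497]
command_gripper(.045,30)
move_pose([*p,.13],rv(y)); st()
servo_line([*p,.0513],rv(y),vel=.1); st()
command_gripper(0.0,30); s=st()
servo_line([*p,.135],rv(y),vel=.12); s=st()
snap('scene','s3');snap('side','d3');snap('wrist','w3')
crop('s3',240,190,380,310,5);crop('d3',220,100,360,220,5)
```

```text
t4.02 p [ 0.4953 -0.1508  0.1308] yaw 76.49 tilt [ 0.003 -0.002] F [ 0.86 -0.39  0.64] M [ 0.053 -0.059  0.016] w 0.0453
t4.95 p [ 0.4939 -0.15    0.0517] yaw 76.51 tilt [ 0.001 -0.001] F [0.16 0.07 0.23] M [ 0.058 -0.054 -0.035] w 0.0446
t5.57 p [ 0.4934 -0.1497  0.0515] yaw 76.50 tilt [ 0. -0.] F [-0.03  0.01  1.26] M [ 0.087 -0.001 -0.002] w 0.0157
t6.42 p [ 0.4927 -0.1494  0.1345] yaw 76.50 tilt [-0.001  0.001] F [-0.56  0.02 -0.76] M [ 0.032 -0.048 -0.018] w 0.0158
```

View pics/s3_c240_190.png

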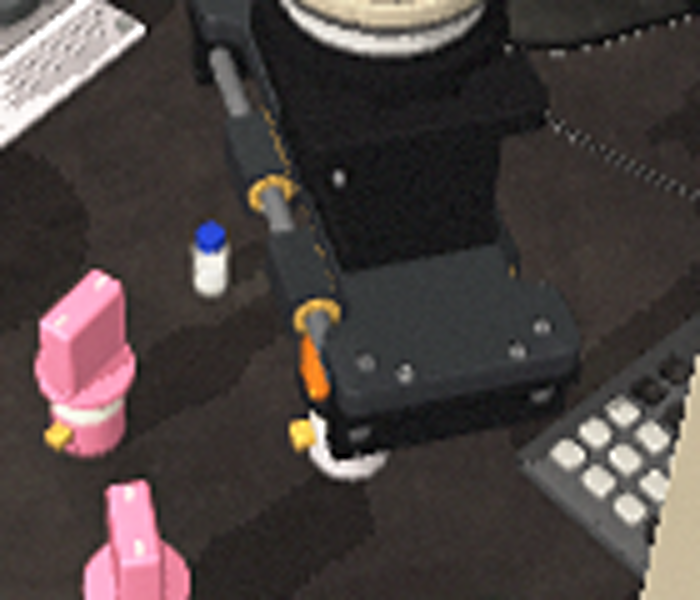

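View pics/d3_c220_100.png

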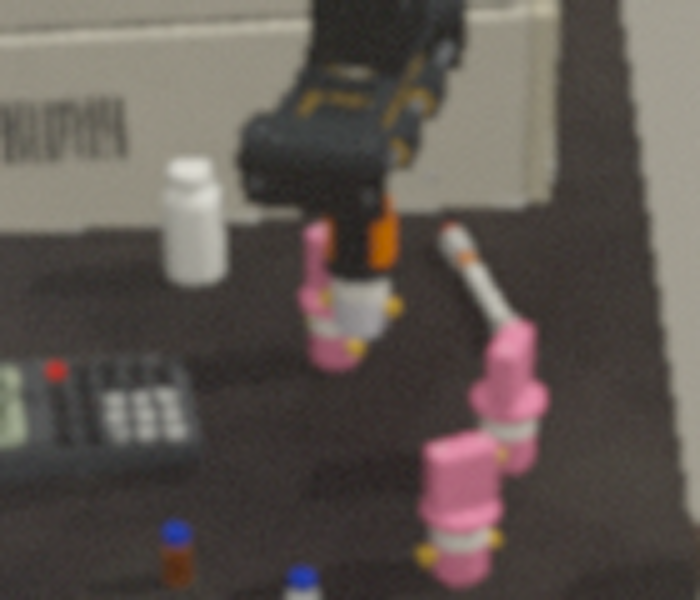

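View pics/w3.png

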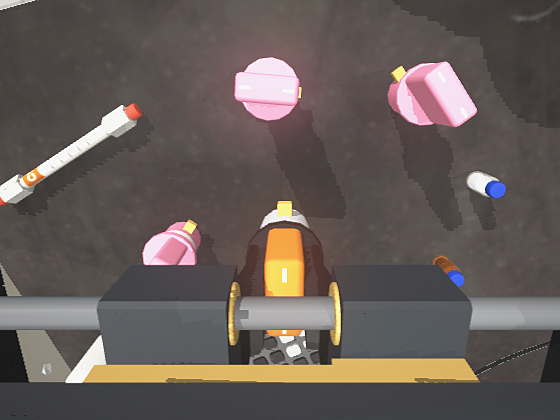

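The cartridge is held, and the width of 15.8 mm matches the bar. In the wrist view the lug end is at (285,203). Next I hover over the socket.

Run:
```python
from h import *
y=np.radians(120.5); p=[.494,.1912]
move_pose([*p,.145],rv(y)); wait(.3); st()
snap('wrist','w4'); snap('scene','s4'); snap('side','d4')
crop('s4',190,120,280,220,6);crop('d4',235,215,335,305,6); crop('w4',200,80,360,200,5)
```

```text
t8.15 p [0.4944 0.1903 0.145 ] yaw 120.40 tilt [-0. -0.] F [0.52 0.26 0.14] M [0.173 0.09  0.001] w 0.0156
```

View pics/s4_c190_120.png

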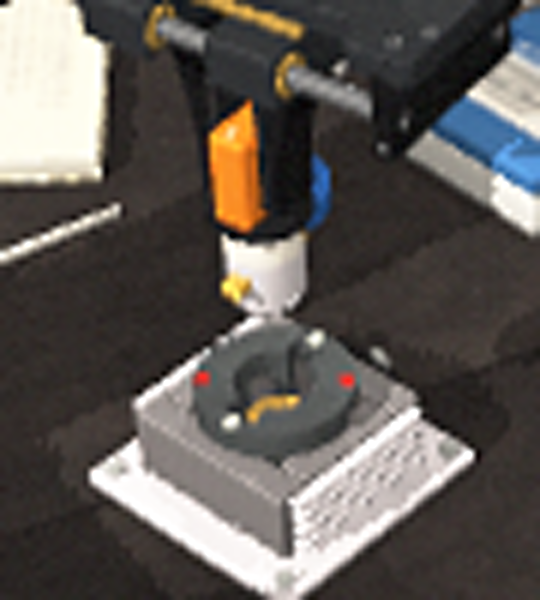

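View pics/d4_c235_215.png

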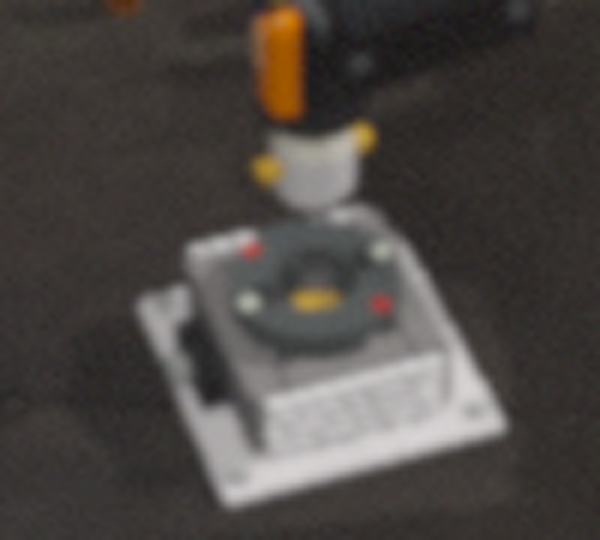

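View pics/w4.png

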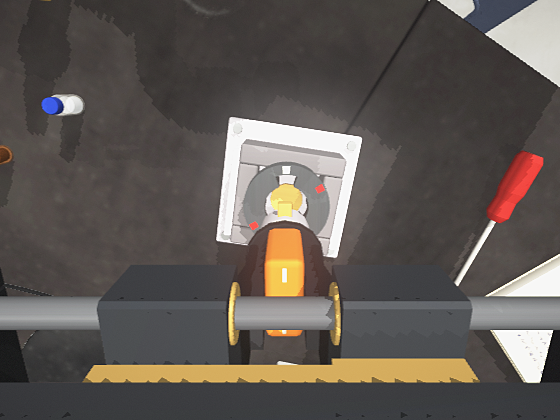

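Run:
```python
from h import *
crop('w4',235,155,335,265,7)
def A(f,x0,y0,s,pts,z):
    c=dict(np.load(f'pics/{f}.npz')); return np.array([atz(c,x0+(x+.5)/s-.5,y0+(y+.5)/s-.5,z) for x,y in pts])
z=.145-.0513+.017
l=A('d4',235,215,6,[(267,168),(363,136)],z); print('side lugs',l,l.mean(0))
r=A('d4',235,215,6,[(249,301),(380,250),(253,250),(381,304)],.05); print('side ring',r.mean(0))
r=A('s4',190,120,6,[(315,339),(232,421),(202,379),(347,380)],.05); print('scene ring',r.mean(0))
l=A('s4',190,120,6,[(235,289)],z); print('scene near lug',l)
t=np.radians(30.4); print('expected lug tips rel TCP', .0205*np.cos(t),.0205*np.sin(t))
```

```text
side lugs [[0.51058521 0.19802358 0.1107    ]
 [0.47631066 0.17983858 0.1107    ]] [0.49344793 0.18893108 0.1107    ]
side ring [0.49376836 0.19087863 0.05      ]
scene ring [0.49563556 0.19094946 0.05      ]
scene near lug [[0.4794084 0.1798576 0.1107   ]]
expected lug tips rel TCP 0.01768153021874878 0.010373692164483857
```

View pics/w4_c235_155.png

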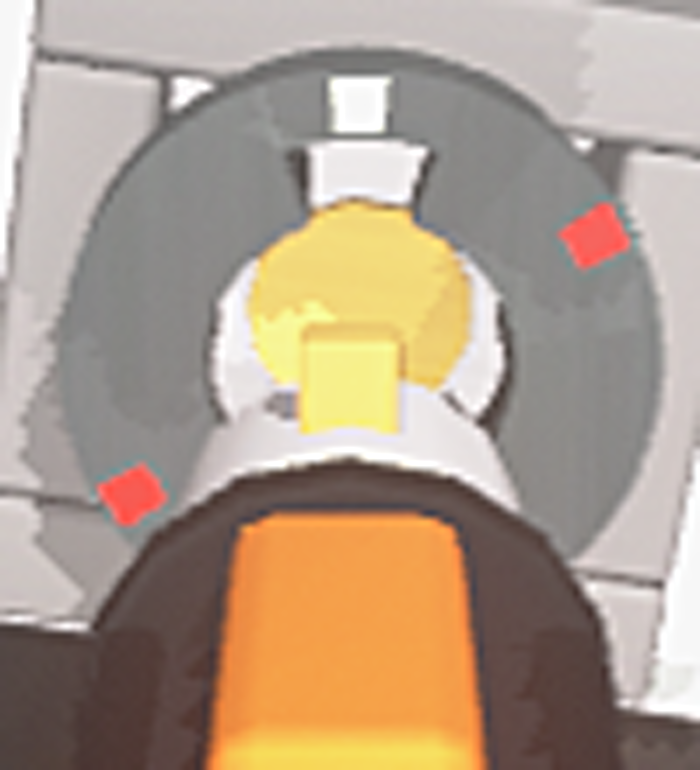

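Run:
```python
from h import *
def A(f,x0,y0,s,pts,z):
    c=dict(np.load(f'pics/{f}.npz')); return np.array([atz(c,x0+(x+.5)/s-.5,y0+(y+.5)/s-.5,z) for x,y in pts])
tip=A('w4',235,155,7,[(351,324)],.1137)[0]
red=A('w4',235,155,7,[(595,236),(132,496)],.05); w=A('w4',235,155,7,[(359,105)],.05)[0]
y=np.radians(120.4); dc=np.array([np.cos(y+np.pi/2),np.sin(y+np.pi/2)])  # toward camera
dy=np.array([np.cos(y),np.sin(y)])
cen=tip[:2]-.022*dc; print('tip',tip,'cart centre',cen)
rc=red.mean(0)[:2]; print('ring centre',rc,'white r',np.linalg.norm(w[:2]-rc),'slot ang',np.degrees(np.arctan2(*(rc-w[:2])[::-1])), 'red ang',np.degrees(np.arctan2(*(red[0]-red[1])[:2][::-1])))
d=rc-cen; print('need shift',d,'along dc,dy',d@dc,d@dy)
```

```text
tip [0.47321197 0.17906631 0.1137    ] cart centre [0.49218727 0.19019905]
ring centre [0.49320456 0.19202968] white r 0.028235024455188065 slot ang 30.680000206565232 red ang 150.93187297192225
need shift [0.0010173  0.00183063] along dc,dy -0.001803791983151813 0.001064158267701137
```

```bash
cat >> h.py <<'E'
def go(x,y,z,yaw,vel=.03,w=.1):
    servo_line([x,y,z],rv(np.radians(yaw)),vel=vel); wait(w); return st()
def feel(x,y,z0,z1,yaw,dz=.002,fmax=6,fl=6,vel=.03):
    z=z0
    while z>z1+1e-6:
        z=max(z-dz,z1); s=go(x,y,z,yaw,vel,.05)
        f=s['wrist_force']
        if abs(f[2])>fmax or np.hypot(f[0],f[1])>fl: print('STOP cmd z',z); break
    return z
E
python3 - <<'E'
from h import *
x,y,yaw=.4945,.1918,120.8
s=go(x,y,.110,yaw,.05,.5)
snap('wrist','w5')
feel(x,y,.104,.089,yaw,.0025)
snap('scene','s5')
crop('s5',190,120,280,220,6)
E
```

```text
t9.65 p [0.4945 0.1918 0.1101] yaw 120.80 tilt [0. 0.] F [-0.05 -0.02 -1.48] M [ 0.172 -0.023 -0.018] w 0.0159
t10.18 p [0.4944 0.1918 0.1013] yaw 120.80 tilt [-0. -0.] F [ 1.03 -0.78 -1.35] M [ 0.142 -0.012 -0.015] w 0.0158
t10.48 p [0.4945 0.1918 0.099 ] yaw 120.80 tilt [-0. -0.] F [ 0.02  0.17 -1.39] M [0.142 0.025 0.065] w 0.0158
t10.78 p [0.4944 0.1918 0.0964] yaw 120.80 tilt [-0. -0.] F [-0.98 -0.24 -1.  ] M [0.195 0.022 0.018] w 0.0156
t11.08 p [0.4944 0.1918 0.0939] yaw 120.80 tilt [-0. -0.] F [-0.34 -0.72 -2.49] M [0.145 0.003 0.05 ] w 0.0156
t11.38 p [0.4944 0.1918 0.0914] yaw 120.80 tilt [-0. -0.] F [-0.55  0.12 -1.33] M [ 0.185 -0.015 -0.022] w 0.0160
t11.68 p [0.4945 0.1918 0.0889] yaw 120.80 tilt [-0. -0.] F [ 1.07 -0.15 -1.08] M [ 0.149 -0.023 -0.057] w 0.0155
```

View pics/s5_c190_120.png

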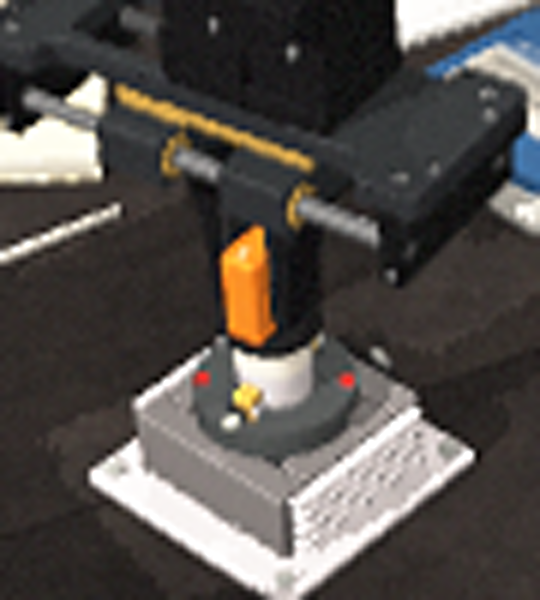

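View pics/w5.png

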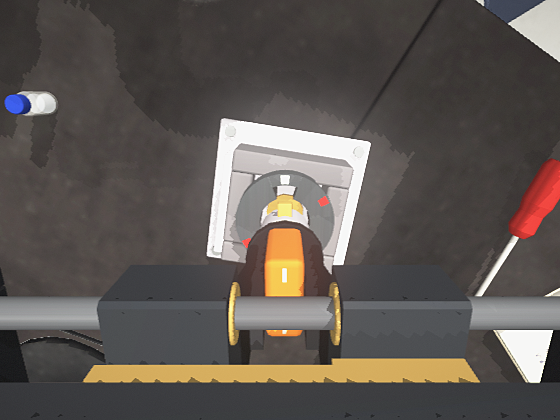

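The foot is 12 mm into the bore without side force, and the near lug is over its slot at crop (246,395). I'll continue in 1 mm steps.

Run:
```python
from h import *
x,y,yaw=.4945,.1918,120.8
feel(x,y,.089,.0795,yaw,.0012,fmax=4)
```

```text
t12.03 p [0.4945 0.1918 0.0878] yaw 120.80 tilt [-0. -0.] F [ 0.36 -0.1  -1.28] M [ 0.151 -0.015  0.011] w 0.0161
t12.33 p [0.4945 0.1918 0.0866] yaw 120.80 tilt [-0. -0.] F [-0.04  0.58 -0.37] M [ 0.135  0.006 -0.048] w 0.0155
t12.63 p [0.4945 0.1918 0.0853] yaw 120.80 tilt [-0.  0.] F [ 1.02 -0.49 -0.38] M [ 0.181 -0.034 -0.033] w 0.0159
t12.93 p [0.4945 0.1918 0.0842] yaw 120.80 tilt [-0.  0.] F [ 0.51  0.05 -1.  ] M [ 0.16  -0.041  0.025] w 0.0157
t13.23 p [0.4944 0.1918 0.0829] yaw 120.80 tilt [-0. -0.] F [-0.11  0.79 -1.08] M [ 0.166 -0.033  0.007] w 0.0162
t13.53 p [0.4945 0.1918 0.0817] yaw 120.80 tilt [-0. -0.] F [-0.29  0.35 -1.37] M [ 0.119 -0.005  0.041] w 0.0157
t13.83 p [0.4946 0.1918 0.0809] yaw 120.80 tilt [0. 0.] F [-0.56  0.71  2.73] M [0.123 0.05  0.005] w 0.0155
t14.13 p [0.4946 0.1918 0.0796] yaw 120.80 tilt [0. 0.] F [-1.08 -0.14  1.39] M [0.172 0.047 0.038] w 0.0161
```

The lugs dropped through with no load at z 0.0873, and the spring was met at 0.081 as predicted. I'll press to 35 mm depth (TCP 0.0663).

Run:
```python
from h import *
x,y,yaw=.4945,.1918,120.8
feel(x,y,.0795,.0663,yaw,.0022,fmax=10)
```

```text
t14.43 p [0.4946 0.1918 0.0773] yaw 120.80 tilt [0. 0.] F [-0.18 -0.01  3.02] M [ 0.175  0.008 -0.002] w 0.0159
t14.73 p [0.4946 0.1918 0.0751] yaw 120.80 tilt [0. 0.] F [-0.59  0.56  3.77] M [ 0.153  0.121 -0.015] w 0.0158
t15.03 p [0.4946 0.1918 0.0729] yaw 120.80 tilt [0. 0.] F [-0.91 -0.53  3.51] M [0.161 0.029 0.06 ] w 0.0158
t15.33 p [0.4946 0.1918 0.0708] yaw 120.80 tilt [0. 0.] F [-0.19 -0.47  3.9 ] M [0.143 0.058 0.012] w 0.0159
t15.63 p [0.4946 0.1918 0.0687] yaw 120.80 tilt [0. 0.] F [-0.39  0.84  6.12] M [ 0.184  0.103 -0.03 ] w 0.0158
t15.93 p [0.4946 0.1918 0.0665] yaw 120.80 tilt [0. 0.] F [-1.41  0.76  5.27] M [ 0.168  0.031 -0.012] w 0.0159
```

Run:
```python
from h import *
x,y=.4945,.1918
for yaw in np.arange(120.8-5,60,-5):
    s=go(x,y,.0663,yaw,.03,.05); f=s['wrist_force']; m=s['wrist_torque']
    if abs(m[2])>.25 or np.hypot(*f[:2])>7 or f[2]>12: print('STOP',yaw); break
```

```text
t16.23 p [0.4948 0.1918 0.0666] yaw 115.79 tilt [0.001 0.   ] F [-1.09  0.64  5.76] M [ 0.135  0.046 -0.071] w 0.0159
t16.53 p [0.4949 0.1918 0.0667] yaw 110.79 tilt [0.001 0.   ] F [-0.23  0.7   5.92] M [ 0.049  0.005 -0.03 ] w 0.0161
t16.83 p [0.4949 0.1918 0.0666] yaw 105.80 tilt [ 0.001 -0.   ] F [-1.   -0.24  5.77] M [ 0.077 -0.007 -0.061] w 0.0156
t17.13 p [0.4949 0.1917 0.0667] yaw 100.80 tilt [ 0.001 -0.   ] F [-0.38  0.5   5.46] M [ 0.07  -0.028 -0.024] w 0.0158
t17.43 p [0.495  0.1917 0.0667] yaw 95.79 tilt [ 0.001 -0.   ] F [-0.19 -0.28  5.96] M [ 0.056 -0.036  0.021] w 0.0155
t17.73 p [0.4949 0.1917 0.0667] yaw 90.80 tilt [ 0.001 -0.   ] F [ 0.25 -0.2   6.05] M [ 0.019 -0.029 -0.08 ] w 0.0158
t18.03 p [0.495  0.1917 0.0667] yaw 85.80 tilt [ 0.001 -0.   ] F [ 0.68 -1.22  5.32] M [ 0.019  0.033 -0.021] w 0.0157
t18.33 p [0.495  0.1917 0.0667] yaw 80.80 tilt [ 0.001 -0.   ] F [-0.62 -0.97  6.12] M [-0.037 -0.039 -0.034] w 0.0155
t18.63 p [0.4949 0.1917 0.0667] yaw 75.80 tilt [ 0.001 -0.   ] F [0.33 0.06 4.92] M [-0.019  0.064 -0.024] w 0.0156
t18.93 p [0.4949 0.1917 0.0666] yaw 70.79 tilt [ 0.001 -0.   ] F [-0.87 -0.59  5.69] M [0.017 0.04  0.013] w 0.0157
t19.23 p [0.4949 0.1917 0.0667] yaw 65.80 tilt [ 0.001 -0.   ] F [-0.16 -0.24  5.39] M [ 0.012  0.031 -0.05 ] w 0.0156
t19.53 p [0.4949 0.1917 0.0666] yaw 60.80 tilt [ 0.001 -0.   ] F [-1.12 -0.78  5.91] M [-0.067 -0.018 -0.03 ] w 0.0162
```

Run:
```python
from h import *
x,y=.4947,.1918
z=.0663
while z<.0762:
    z+=.0012; s=go(x,y,z,60.8,.03,.06)
    if s['wrist_force'][2]<-5: print('STOP',z);break
snap('scene','s6');snap('side','d6');snap('wrist','w6')
crop('s6',190,120,280,220,6);crop('d6',235,215,335,305,6); crop('w6',220,150,340,270,6)
```

```text
t19.84 p [0.4949 0.1917 0.0678] yaw 60.80 tilt [ 0.001 -0.   ] F [-0.4   0.33  5.76] M [-0.031  0.038 -0.057] w 0.0157
t20.15 p [0.4949 0.1917 0.069 ] yaw 60.80 tilt [ 0. -0.] F [-0.14  0.63  5.92] M [ 0.003 -0.013 -0.045] w 0.0158
t20.46 p [0.4949 0.1917 0.0701] yaw 60.80 tilt [ 0. -0.] F [-0.18 -0.24  4.73] M [-0.011  0.02  -0.066] w 0.0155
t20.77 p [0.4949 0.1917 0.0712] yaw 60.80 tilt [ 0. -0.] F [-0.23 -0.92  4.71] M [-0.087 -0.052 -0.005] w 0.0159
t21.07 p [0.4949 0.1918 0.0723] yaw 60.80 tilt [ 0. -0.] F [ 0.46 -0.26  3.47] M [-0.104 -0.164 -0.024] w 0.0156
t21.38 p [0.4948 0.1918 0.0735] yaw 60.81 tilt [ 0. -0.] F [ 0.36 -0.06  4.16] M [-0.112 -0.19  -0.056] w 0.0157
t21.69 p [0.4948 0.1918 0.0747] yaw 60.80 tilt [ 0. -0.] F [ 0.96 -0.4   3.21] M [-0.179 -0.265 -0.026] w 0.0157
t22.00 p [0.4948 0.1917 0.0755] yaw 60.80 tilt [-0. -0.] F [ 3.79 -1.64 -2.38] M [-0.121 -0.549 -0.034] w 0.0159
t22.31 p [0.4947 0.1917 0.0757] yaw 60.79 tilt [-0.001 -0.   ] F [  5.36   0.16 -16.62] M [-0.013 -1.101  0.007] w 0.0158
STOP 0.07710000000000006
```

View pics/s6_c190_120.png

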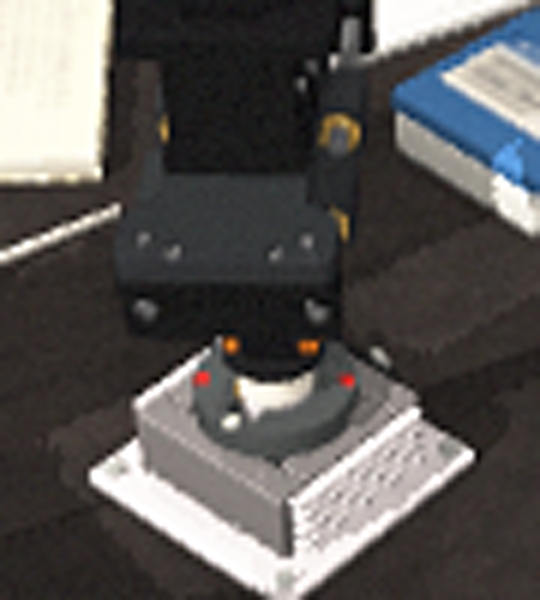

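View pics/d6_c235_215.png

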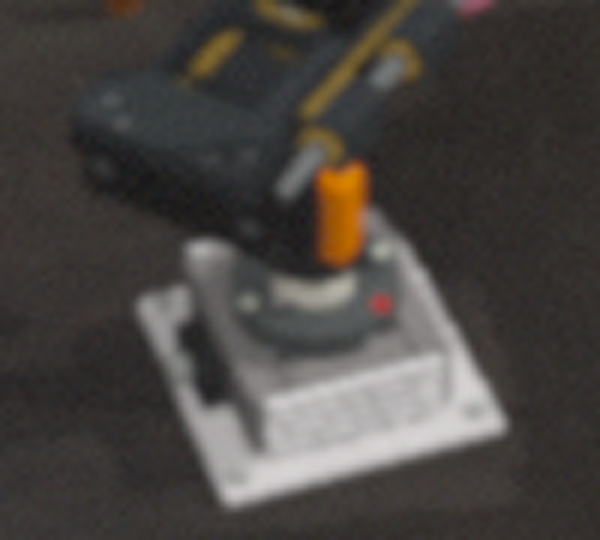

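The roof was met at z≈0.0755, against 0.0753 predicted for locked, so the lugs are in the notches. I'll ease back, release and retreat.

Run:
```python
from h import *
x,y=.4948,.1918
go(x,y,.0751,60.8,.02,.2)
command_gripper(.05,30); st()
servo_line([x,y,.15],vel=.1); st()
move_pose([.60,.02,.25],rv(np.radians(60.8))); wait(.3); st()
snap('scene','s7');snap('side','d7');snap('wrist','w7')
crop('s7',190,120,280,220,6);crop('d7',235,215,335,305,6)
```

```text
t22.91 p [0.4948 0.1918 0.0755] yaw 60.81 tilt [ 0. -0.] F [ 1.9  -0.58  0.28] M [-0.199 -0.431  0.035] w 0.0158
t23.77 p [0.4948 0.1918 0.0751] yaw 60.80 tilt [-0.  0.] F [0.28 0.65 0.35] M [ 0.096 -0.021 -0.006] w 0.0499
t24.68 p [0.4943 0.1917 0.1496] yaw 60.80 tilt [-0.001 -0.   ] F [-0.37  0.   -0.57] M [ 0.038 -0.069 -0.013] w 0.0498
t25.88 p [0.5993 0.0213 0.2494] yaw 60.90 tilt [-0.001  0.   ] F [-0.01 -0.05  0.37] M [ 0.075 -0.078 -0.025] w 0.0499
```

View pics/s7_c190_120.png

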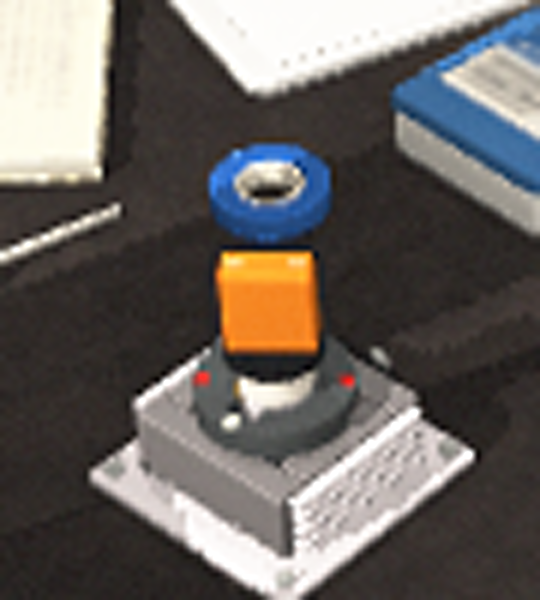

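View pics/d7_c235_215.png

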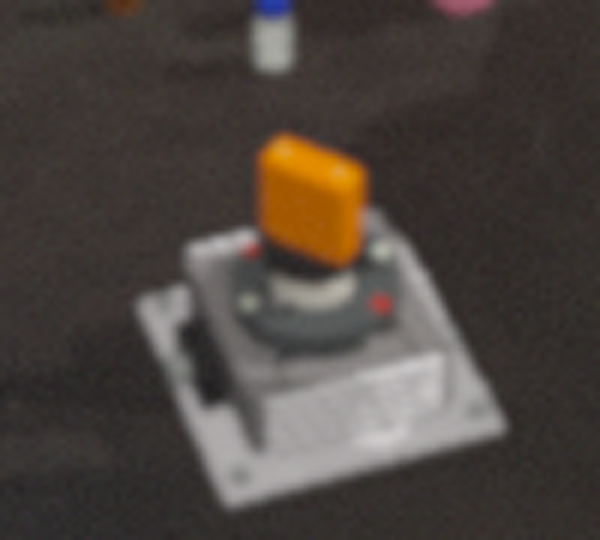

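View pics/s7.png

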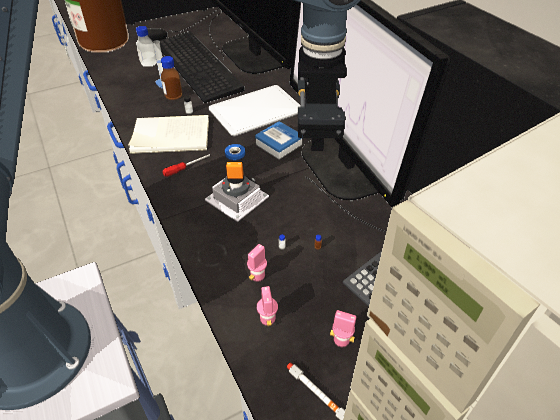

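Released, upright, with the bar in line with the red notch bars; the vials and tape have not moved. One last check of the height, by triangulation.

Run:
```python
from h import *
s=dict(np.load('pics/s7.npz'));d=dict(np.load('pics/d7.npz'))
f=lambda x0,y0,x,y:(x0+(x+.5)/6-.5,y0+(y+.5)/6-.5)
for zt in (.102,.108,.114):
    a=proj(s,[.4945,.1915,zt]);b=proj(d,[.4945,.1915,zt]); print(zt,'scene crop',((a-[190,120])*6).round(0),'side crop',((b-[235,215])*6).round(0))
t=np.radians(-29.2)
for sg in(1,-1):
    p=[.4945+sg*.012*np.cos(t),.1915+sg*.012*np.sin(t),.108]; print('mark',((proj(s,p)-[190,120])*6).round(0),((proj(d,p)-[235,215])*6).round(0))
crop('s7',220,155,250,185,20);crop('d7',270,230,305,265,17)
```

```text
0.102 scene crop [259. 274.] side crop [310. 172.]
0.108 scene crop [258. 262.] side crop [310. 160.]
0.114 scene crop [257. 249.] side crop [310. 147.]
mark [290. 262.] [282. 148.]
mark [226. 261.] [338. 171.]
```

View pics/s7_c220_155.png

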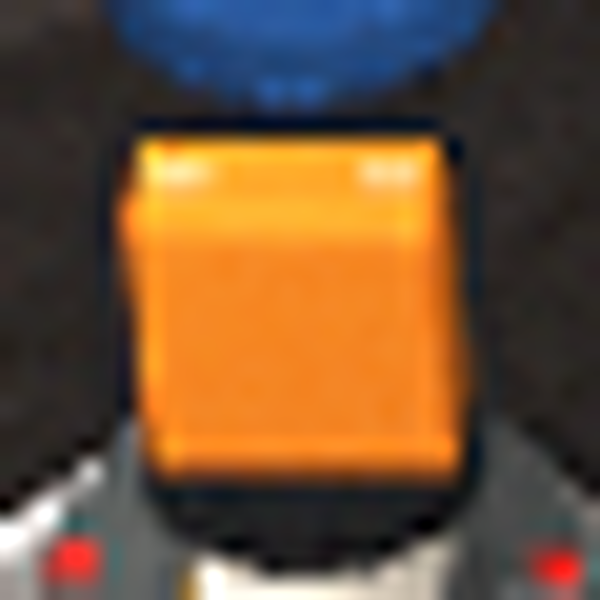

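View pics/d7_c270_230.png

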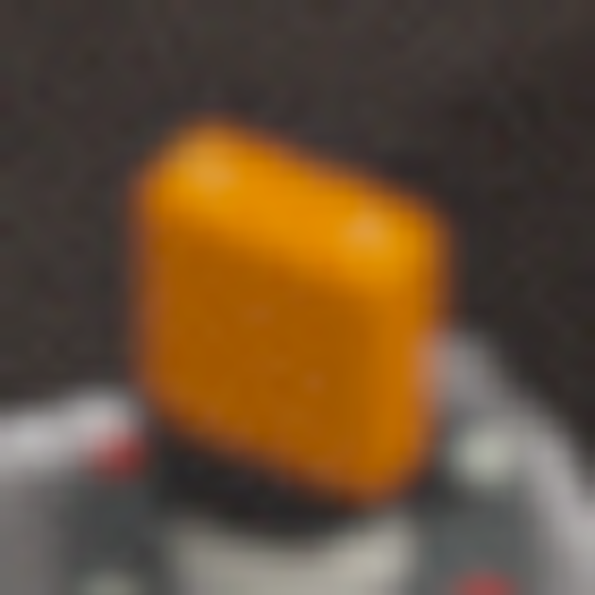

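The marks sit at scene rows 262 and 262, and at side rows 151 and 172. The predictions for the locked height (top at 0.108) are 262/261 and 148/171, so both views agree that it is locked.

Run:
```python
from h import *
st(); close_job()
```

```text
t26.02 p [0.5998 0.0206 0.2498] yaw 60.85 tilt [-0.  0.] F [-0.41  0.16  0.63] M [ 0.066 -0.044 -0.006] w 0.0496
the job is handed in; nothing more can be done
```

The lamp cartridge is locked in the socket, upright and released, and the job was handed in at 26 s. I picked the orange cartridge, not one of the pink look-alikes. I lined it up with the slots (about 31° in the world frame), felt it in, pressed it to about 35 mm depth at roughly 6 N, twisted it 60° clockwise and let the spring lift it.

**Checks that passed:**
- **Locking height:** lifting met the notch roof at TCP z 0.0755, against 0.0753 predicted. After release, both fixed cameras put the bar's top at about 0.108, as it should be when locked.
- **Alignment:** the bar lines up with the red notch bars.
- **Other objects:** by eye in the scene picture, the vials, tape and pink parts are where they were.

**Less clean:**
- **Upward pull:** the last step of that lift pulled up with about 17 N for a moment before I eased it off.
- **Camera disagreement:** the cameras differed by up to about 2 mm in x, but the cartridge went in without noticeable side force.

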